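Stand a mortar slab on edge for a pulse test

ROBOT

A 7-joint arm with a two-finger parallel gripper is mounted at the origin on a cart in front of the work surface, level with it; the furniture and walls round the work are solid. World frame = base frame: x ahead of the robot, y to its left, z up, the work surface at z = 0. Lengths are in m, angles in rad, forces in N, time in s.
With the tool pointing down it reaches from about 0.425 to 0.925 m from the base axis. Payload 6.8 kg.
Tool frame: the origin (TCP) lies where the fingers leave the gripper's body, on its centre line; the fingertips stand 73 mm ahead of it and the grasp point (between the pads) lies 54 mm ahead of it; z points along the fingers, y is the line along which they close (so a half turn about z gives the same grasp; the last joint's range is limited). The gripper opens to 85 mm and grips with 20 to 120 N. Pads are 22 mm wide; open, the fingers measure 114 mm over their backs; the gripper's body (76 mm by 85 mm) begins 54 mm behind the grasp point. The pads swing forward as they close: fully open they stand 13 mm farther back than shut.
Start: joints at [1.054, 0.477, 0.022, 1.555, -0.011, 1.109, -0.083], TCP at [0.268, -0.619, 0.304] pointing down, gripper open.
Joint ranges: [-2.96, 2.96], [-0.34, 2.1], [-1.41, 1.46], [0.24, 2.44], [-1.37, 4.51], [0.17, 1.92], [-2.96, 2.96]. Speed limits (rad/s): [2.39, 2.39, 3.14, 3.14, 3.14, 3.14, 3.14].

INTERFACE

Orientations are given as a rotation vector (axis times angle).
In Python, from bench import r gives the robot as it stands.
- The arm moves only by the tool drive_effector, called as name([rows], argument=value, ...), one row to a line, values as JSON. Schema: {"type":"object","properties":{"ticks":{"type":"array","items":{"type":"array","items":{"type":"number"},"minItems":6,"maxItems":6},"minItems":1,"maxItems":5},"aperture":{"type":"number"},"clamp_n":{"type":"number"},"only":{"type":"string"},"quiet":{"type":"boolean"},"lines":{"type":"string"}},"required":["ticks"],"additionalProperties":false}. ticks is a list of rows, 1 to 5 of them, each of 6 numbers: dx, dy, dz in units of 5 mm, then a rotation vector rx, ry, rz in units of 0.05 rad; each row is the pose to reach, as a shift and turn from the pose commanded when the call began, along the tool's axes at that moment; what a row does not reach only later rows make up. A row lasts 1/10 s, in which the tool goes at most 0.05 m and 0.15 rad, less where a joint would pass 70% of its speed; a pose out of reach is approached as far as the arm can. aperture is the finger opening in m, set as the call begins (left out keeps the last). The fingers move at their own pace and stop on an object; clamp_n is the grip in N (left out, the last holds). Time passes only in rows, so rows that do not move let the fingers close. The tool returns the time, the measured TCP pose, the force, the opening and the grip force at its end. only (a regular expression) keeps the lines of the reply that match it, lines (a string "A,B") keeps lines A to B, and quiet returns only ok. Input that does not fit is refused with a message, and nothing moves.
- r.get_obs(): the state, without advancing time (a new reading comes with each control period).
- r.grab_frame(name): name is "scene" or "top"; returns (picture, depth): 384x512x3 uint8, blue, green, red; 384x512 float32, m along the optical axis (not along the pixel's ray), 0 where there is no reading.
- r.camera_info(name): a dict with "camera_matrix" (3x3 intrinsics, pixels), "k1" (the pictures are not rectified: a ray, as slopes to the right and down, at radius r is drawn at 1 + k1 r^2 times it, then the intrinsics apply), "R" (3x3) and "t" (3): a world point X has camera coordinates R X + t. Camera axes: x right, y down, z forward; pixel columns grow to the right and rows downward; lengths in m; the calibration is good to about 2 mm. A picture is of the moment at which its call begins. camera_info takes no time and is no camera call.
- r.hand_in(): hands the job in; it is judged then, once.
The state is a dict: "clock": time; "joints": joint angles; "qvel": joint speeds; "tau": joint torques, N m; "tcp_pos": TCP position; "orientation": TCP orientation; "contact_force": force on the tool from outside, world axes, zero at the start; "moment": the same for the moment, N m; "grip_width": finger opening in m; "gripper_force": force on a finger pad.
Only numpy, scipy, OpenCV 4.12 (cv2) and the standard library are available. Lean on these libraries where they do the work, as an engineer would, in place of code of your own. Each camera call takes 0.05 s, during which the arm holds its last target. There are 200 camera calls.

TASK

Get the flat mortar slab ready for its ultrasonic test: tip it up onto its long thin edge on the test stand so that it stands upright with its broad face against the blue backrest. Then push the carriage with the red handle along the stand until the slab's two ends touch both transducers. Leave the cube, the jar and the pot nearby where they are.

Things in the scene. Friction and masses are not known exactly. Their poses are not given: they have to be found in the camera images.
- stand: Fixed test stand: a long aluminium bed, flat top 50 mm above the worktop. Origin: on the worktop under the bed; x points away from the robot to the backrest, y along the bed to the left, z up. Bed: x -40 to +55, y -185 to +225 mm; the worktop is free in front of its front side (x = -40). A slab in place has its centre at x 30, y 0, z 102.5 mm in this frame.
- backrest (a point): Centre of the front face of the upright blue backrest, which is fixed to the stand. In the stand's frame this face lies at x = +40 mm, spans y -55 to +55 mm and rises from 50 to 145 mm above the worktop.
- slab: Loose grey mortar slab, about 0.6 kg: 105 (its x) by 140 (y) by 20 mm thick (z). Origin: centre of the broad face that starts underneath. It starts flat on the bed, long side roughly along the bed, its far long side 2 to 20 mm short of the backrest; its near long side (-x) overhangs the bed's front by 25 to 50 mm, underside 50 mm above the worktop. Stand it on its far long thin side.
- slab_center (a point): The centre of the slab's volume.
- carriage (a joint): Carriage at the left end of the bed with the second transducer, its flat face looking to -y. Value in m: 0 = farthest left; grows as it moves towards the slab; the face is at y = 125 mm minus the value in the stand's frame. 0.055 when the face touches a 140 mm slab whose other end touches the fixed transducer; range to 0.07. About 2 N of friction; stays where it is left.
- handle (a point): Centre of the top of the carriage's upright red handle, 195 mm above the worktop. The handle is 32 mm (stand's x) by 14 mm (stand's y) and 68 mm tall; below it is the transducer, topped by a clamp at 127 mm height.
- fixed_face (a point): Centre of the flat face of the fixed black transducer (49 mm barrel) on the right part of the bed; it looks to the stand's +y and lies at y = -70 mm, 95.5 mm above the worktop.
- moving_face (a point): Centre of the flat face of the black transducer on the carriage (49 mm barrel), 95.5 mm above the worktop; it looks to the stand's -y. Beware of the tall fixed blue press to the left of the stand: it fills the bench from about x = 0.5 m on (robot's frame) at y between -0.18 and +0.5 m; the arm starts on its far side and must swing round in front of it, drawn in.
- mortar_cube: A loose 51 mm mortar cube on the worktop in front of the left part of the stand, a bystander. Origin: centre of its underside.
- brass_lid_jar: A loose squat jar with a brass lid, 60 mm wide, 69 mm tall, behind the stand, a bystander. Origin: centre of its underside.
- red_lid_pot: A loose pot with a red lid, 66 mm wide, 116 mm tall, behind the stand, a bystander. Origin: centre of its underside.

How it is judged:
On the way, in this order (a step that is already met when the one before it is completed fails the run):
1. the slab stands upright on its long thin edge on the bed, broad face against the backrest (angle between slab's own z axis and vertical between 1.5 and 1.642 rad and angle between the y axis of slab and the y axis of stand, either way round below 0.06 rad and z of slab_center in the frame of stand between 0.0975 and 0.1075 m and x of slab_center in the frame of stand between 0.024 and 0.036 m), for 0.2 s.
2. the carriage has been pushed up so that both transducers touch the slab's ends (all of step 1 and y of slab_center in the frame of stand between -0.004 and 0.004 m and value of joint carriage above 0.051 m), for 0.2 s.
At the end, for the whole second after the job is handed in: Slab at rest on the bed on a long thin edge: faces within 0.07 rad of vertical, long side within 0.06 rad of the bed's direction, centre within 5 mm of standing height, 6 mm of lying against the backrest and 4 mm along the bed of touching the fixed transducer; carriage above 0.051 (all of step 2 and linear speed of slab below 0.02 m/s and angular speed of slab below 0.1 rad/s).
It fails at once if the mortar cube is pushed more than 30 mm or tipped over (distance of mortar_cube from where it was at the start of the episode above 0.03 m or angle between mortar_cube's own z axis and vertical above 0.4 rad).
It fails at once if the jar is pushed more than 30 mm or tipped over (distance of brass_lid_jar from where it was at the start of the episode above 0.03 m or angle between brass_lid_jar's own z axis and vertical above 0.4 rad).
It fails at once if the pot is pushed more than 30 mm or tipped over (distance of red_lid_pot from where it was at the start of the episode above 0.03 m or angle between red_lid_pot's own z axis and vertical above 0.4 rad).
It fails at once if the slab falls off the stand (height (world z) of slab_center below 0.035 m).
It also fails if it takes over 61 s, if anything falls off the work surface, if the arm or the gripper's body presses on something with over 40 N, if the wrist force passes 120 N, or if a joint passes its speed limit or range.

## Working session

There is one attempt and no reset: what is moved stays moved. The work goes in short steps, Python scripts to look and compute and a tool call to move; the robot and the scene stay as the last step left them, time stands still between calls to the robot, and variables do not carry over. Pictures are saved under pics/ and viewed, at most 10 in all, crops included, and the job is handed in when it is done.

```bash
ls; mkdir -p pics; python3 - <<'E'
from bench import r
import cv2, numpy as np
print(r.get_obs())
for n in("scene","top"):
    p,d=r.grab_frame(n); cv2.imwrite(f"pics/{n}0.png",p); np.save(f"pics/{n}0.npy",d); np.save(f"pics/{n}0c.npy",p)
    print(n,r.camera_info(n),(d>0).mean())
E
```

```text
bench.py
pics
{'clock': 0.0, 'joints': array([ 1.05390576,  0.47782403,  0.02236077,  1.55644657, -0.01152414,
        1.10928689, -0.08310337]), 'qvel': array([ 0.0012575 ,  0.0008311 , -0.00021505, -0.00017139,  0.0001666 ,
        0.00067359, -0.00078893]), 'tau': array([ 3.36268258e-04, -5.96444178e+01,  1.60811026e+00, -2.81190813e+01,
        1.24497194e-02,  9.24247492e-03,  1.20208142e-05]), 'tcp_pos': array([ 0.26812124, -0.61896917,  0.30291201]), 'orientation': array([-3.07446858e+00, -6.37288787e-01,  7.76588184e-04]), 'contact_force': array([-0.85420844,  0.17442213,  0.52996483]), 'moment': array([0.06395354, 0.01951937, 0.043745  ]), 'gripper_force': 0.0, 'grip_width': 0.08553977226138375}
scene {'camera_matrix': array([[349.27222324,   0.        , 251.01145418],
       [  0.        , 349.27222324, 188.94991399],
       [  0.        ,   0.        ,   1.        ]]), 'k1': -0.06958013222621968, 'R': array([[-0.79563388, -0.60561766, -0.01392759],
       [-0.24735532,  0.34578002, -0.90512514],
       [ 0.55297565, -0.71670317, -0.42491705]]), 't': array([0.23654922, 0.40366795, 0.32503309])} 0.9960581461588541
top {'camera_matrix': array([[427.75823847,   0.        , 252.7719835 ],
       [  0.        , 427.75823847, 192.83648166],
       [  0.        ,   0.        ,   1.        ]]), 'k1': -0.10348450819165564, 'R': array([[ 0.01323717, -0.99978296, -0.0160873 ],
       [-0.99885356, -0.01248124, -0.04621445],
       [ 0.04600363,  0.0166806 , -0.99880199]]), 't': array([-0.36817446,  0.58485466,  1.01159886])} 0.9961598714192709
```

View pics/scene0.png

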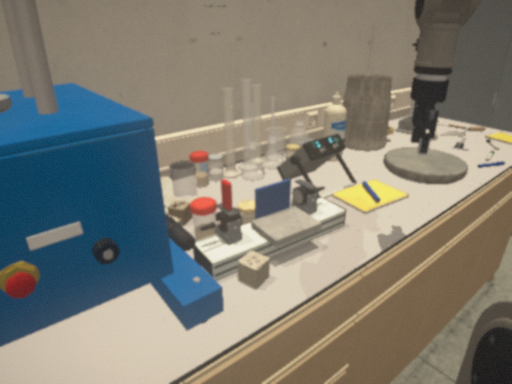

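View pics/top0.png

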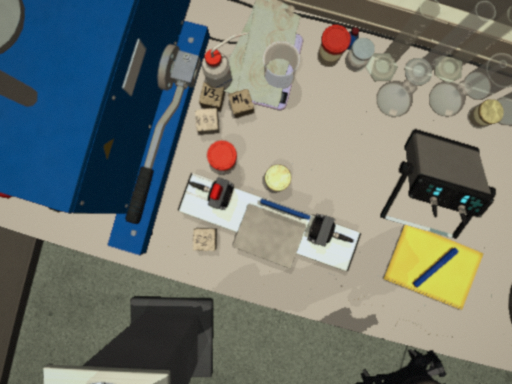

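The scene view shows the stand with the slab around (285,225), the red handle at (227,190), the cube at (253,267) and the press on the left. In the top view the bed runs from (178,208) to (358,240), the slab is centred near (268,237), the handle is at (216,190), the backrest at (283,209) and the fixed transducer at (322,230). The cube is at (204,239), the pot at (222,155) and the jar at (278,178).

```bash
cat > h.py <<'E'
import cv2, numpy as np
from bench import r
def und(n,uv):
    c=r.camera_info(n);K=c["camera_matrix"]
    return cv2.undistortPoints(np.float64(uv).reshape(-1,1,2),K,np.array([c["k1"],0,0,0.])).reshape(-1,2) if False else _und(c,uv)
def _und(c,uv):
    K=c["camera_matrix"];d=(np.float64(uv).reshape(-1,2)-K[:2,2])/K[0,0];s=d.copy()
    for _ in range(10): s=d/(1+c["k1"]*(s**2).sum(1,keepdims=True))
    return s
def rays(n,uv):
    c=r.camera_info(n);s=_und(c,uv);D=np.c_[s,np.ones(len(s))]@c["R"]
    return -c["R"].T@c["t"],D
def plane(n,uv,z):
    o,D=rays(n,uv);return o+D*((z-o[2])/D[:,2])[:,None]
def cloud(n,d):
    v,u=np.mgrid[:384,:512];o,D=rays(n,np.c_[u.ravel(),v.ravel()])
    return (o+D*d.reshape(-1,1)).reshape(384,512,3)
E
cat > m.py <<'E'
from h import *
import sys
t=sys.argv[1] if len(sys.argv)>1 else "0"
P=np.load(f"pics/top{t}c.npy");d=np.load(f"pics/top{t}.npy");W=cloud("top",d)
hsv=cv2.cvtColor(P,cv2.COLOR_BGR2HSV)
roi=np.zeros((384,512),bool);roi[165:280,170:370]=1
X=W[...,2]
for v,u in [(237,268),(190,216),(195,240),(209,283),(239,204),(155,222),(178,278),(228,320),(260,345),(250,180)]: print((u,v),W[v,u].round(4),hsv[v,u])
# bed+slab: whole-stand white mask
white=roi&(hsv[...,2]>190)&(hsv[...,1]<40)&(X>.03)
slab=roi&(abs(X-.07)<.012)&(hsv[...,2]<190)
for nm,m,z in(("white",white,.05),("slab",slab,.07)):
    m=cv2.morphologyEx(m.astype(np.uint8),cv2.MORPH_OPEN,np.ones((3,3)))
    cs=max(cv2.findContours(m,0,1)[0],key=cv2.contourArea) if nm=="slab" else np.vstack(cv2.findContours(m,0,1)[0])
    p=plane("top",cs.reshape(-1,2),z)[:,:2].astype(np.float32)
    R=cv2.minAreaRect(p*1000);print(nm,m.sum(),R,cv2.boxPoints(R).round(1).tolist(),"z med",np.median(X[m>0]))
red=(hsv[...,1]>130)&((hsv[...,0]<8)|(hsv[...,0]>172));red[:170]=0
n,l,s,c=cv2.connectedComponentsWithStats(red.astype(np.uint8));
for i in range(1,n):
    if s[i,4]>15: print("red",s[i],c[i],"z",np.percentile(X[l==i],90),plane("top",[c[i]],.195))
bl=roi&(hsv[...,0]>100)&(hsv[...,0]<130)&(hsv[...,1]>120)&(X>.1);bl[:,:240]=0
cs=np.vstack(cv2.findContours(bl.astype(np.uint8),0,1)[0]).reshape(-1,2)
print("backrest",cv2.boxPoints(cv2.minAreaRect((plane("top",cs,.145)[:,:2]*1000).astype(np.float32))).round(1).tolist(),np.median(X[bl]))
S=np.load(f"pics/scene{t}c.npy");cv2.imwrite(f"pics/crop{t}.png",cv2.resize(P[150:290,165:375],None,fx=3.8,fy=3.8,interpolation=2))
E
python3 m.py
```

```text
(268, 237) [ 0.4883 -0.397   0.0718] [ 20  45 165]
(216, 190) [ 0.5856 -0.2918  0.1981] [  1 218 204]
(240, 195) [ 0.5823 -0.3321  0.0518] [105  15 234]
(283, 209) [ 0.5506 -0.4259  0.1455] [107 187 109]
(204, 239) [ 0.4801 -0.2504  0.0476] [ 21  65 188]
(222, 155) [ 0.6657 -0.2948  0.115 ] [  4 196 216]
(278, 178) [ 0.6208 -0.4179  0.072 ] [ 33  76 227]
(320, 228) [ 0.5117 -0.5052  0.1285] [20 28 54]
(345, 260) [ 0.4369 -0.5737  0.054 ] [ 90   8 226]
(180, 250) [ 0.4493 -0.186  -0.0017] [ 19  38 188]
white 3133 ((522.6873779296875, -398.85894775390625), (405.50811767578125, 93.15647888183594), 71.07842254638672) [[412.8999938964844, -575.5999755859375], [501.0, -605.7999877929688], [632.5, -222.1999969482422], [544.4000244140625, -192.0]] z med 0.05081887496097681
slab 2906 ((492.1784973144531, -398.82708740234375), (140.30694580078125, 105.07716369628906), 70.17567443847656) [[419.0, -447.0], [517.7999877929688, -482.6000061035156], [565.4000244140625, -350.6000061035156], [466.5, -315.0]] z med 0.07072272436248667
red [209 183  14  17 157] [215.53503185 191.33121019] z 0.19693277926787783 [[ 0.58309218 -0.29057901  0.195     ]]
red [  0 193  10   5  27] [  3.62962963 195.25925926] z 0.2173311515354085 [[0.56966933 0.14813446 0.195     ]]
backrest [[530.2999877929688, -477.0], [538.0, -479.6000061035156], [571.2999877929688, -381.0], [563.5999755859375, -378.3999938964844]] 0.14527591487467417
```

View pics/crop0.png

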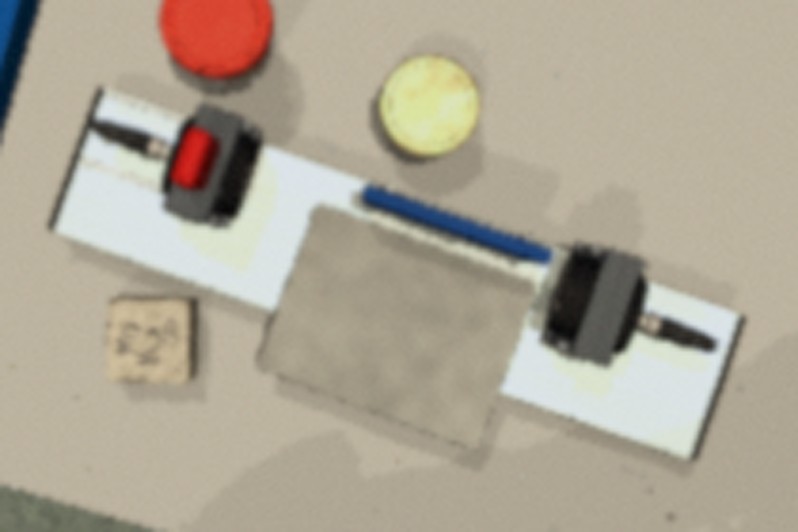

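```bash
cat > go.py <<'E'
# usage: go.py x y z(mm, tip centre in stand frame) a(deg below horizontal) spin(deg about tool z) [L]
import sys
from h import *
from scipy.spatial.transform import Rotation as Ro
x,y,z,a,s=map(float,sys.argv[1:6]);L=float(sys.argv[6]) if len(sys.argv)>6 else 70
t=np.radians(-18.92);O=np.array([.5091,-.4154,0]);S=np.array([[np.cos(t),-np.sin(t),0],[np.sin(t),np.cos(t),0],[0,0,1]])
a=np.radians(a);Z=[np.cos(a),0,-np.sin(a)];Y=[np.sin(a),0,np.cos(a)];X=np.cross(Y,Z)
R=S@np.c_[X,Y,Z]@Ro.from_euler('z',s,degrees=True).as_matrix()
o=r.get_obs();C=Ro.from_rotvec(o["orientation"]).as_matrix()
p=O+S@(np.array([x,y,z])/1000)-R[:,2]*L/1000
print("row",(C.T@(p-o["tcp_pos"])).round(4),Ro.from_matrix(C.T@R).as_rotvec().round(3))
c=S.T@(o["tcp_pos"]+C[:,2]*L/1000-O)*1000;zz=S.T@C[:,2]
print("now tip stand",c.round(1),"a",np.degrees(np.arcsin(-zz[2])).round(1),"zs",zz.round(3),"F_s",(S.T@o["contact_force"]).round(1),"w",o["grip_width"].round(4),"gf",o["gripper_force"],"t",o["clock"])
print("q",o["joints"].round(2))
E
python3 go.py -114 10 140 45 0
```

```text
row [ 0.1879 -0.2084  0.1138] [-0.74   0.326 -0.788]Traceback (most recent call last):
  File "go.py", line 13, in <module>
    print("now tip stand",c.round(1),"a",np.degrees(np.arcsin(-zz[2])).round(1),"zs",zz.round(3),"F_s",(S.T@o["contact_force"]).round(1),"w",o["grip_width"].round(4),"gf",o["gripper_force"],"t",o["clock"])
                                                                                                                                             ^^^^^^^^^^^^^^^^^^^^^
AttributeError: 'float' object has no attribute 'round'
```

Units first: shifts go in units of 5 mm and turns go in units of 0.05 rad. So -0.208 m is -41.6, 0.188 m is 37.6, -0.788 rad is -15.76.

```bash
sed -i 's/o\["grip_width"\].round(4)/round(o["grip_width"],4)/' go.py
```

drive_effector([
  [37.6, -41.6, 22.8, -14.8, 6.52, -15.76],
  [37.6, -41.6, 22.8, -14.8, 6.52, -15.76],
  [37.6, -41.6, 22.8, -14.8, 6.52, -15.76],
  [37.6, -41.6, 22.8, -14.8, 6.52, -15.76],
  [37.6, -41.6, 22.8, -14.8, 6.52, -15.76],
], aperture=0.055)

```text
clock: 0.6
tcp_pos: [0.3376, -0.4162, 0.2182]
orientation: [2.467, 1.186, 0.409]
contact_force: [1.4, -0.0, 0.8]
grip_width: 0.0557
gripper_force: 0.0
```

```bash
python3 go.py -114 10 140 45 0
```

```text
row [ 0.0594 -0.0356  0.0209] [-0.3    0.11  -0.318]
now tip stand [-130.2  -60.5  156. ] a 62.7 zs [ 0.455 -0.059 -0.889] F_s [1.3 0.4 0.8] w 0.0557 gf 0.0 t 0.6
q [ 1.11  0.26 -0.28  2.2  -0.4   0.27  0.54]
```

drive_effector([
  [11.8, -7.2, 4.2, -2.4, 0.8, -6.36],
  [11.8, -7.2, 4.2, -2.4, 0.8, -6.36],
  [11.8, -7.2, 4.2, -2.4, 0.8, -6.36],
  [11.8, -7.2, 4.2, -2.4, 0.8, -6.36],
], aperture=0.066)

```text
clock: 1.0
tcp_pos: [0.3594, -0.371, 0.2033]
orientation: [2.268, 1.389, 0.453]
contact_force: [0.2, 0.1, 0.5]
grip_width: 0.066
gripper_force: 0.0
```

```bash
python3 go.py -95 10 85 58 0
```

```text
row [ 0.0166 -0.0131  0.0622] [-0.001  0.028 -0.134]
now tip stand [-119.1   -8.4  143.8] a 58.2 zs [ 0.527 -0.027 -0.849] F_s [0.2 0.2 0.5] w 0.066 gf 0.0 t 1.0
q [ 0.9   0.25 -0.14  2.3  -1.17  0.19  1.42]
```

drive_effector([
  [3.4, -2.6, 12.4, 0, 0.56, -2.68],
  [3.4, -2.6, 12.4, 0, 0.56, -2.68],
  [3.4, -2.6, 12.4, 0, 0.56, -2.68],
  [3.4, -2.6, 12.4, 0, 0.56, -2.68],
])

```text
clock: 1.4
tcp_pos: [0.3887, -0.3731, 0.1615]
orientation: [2.185, 1.558, 0.445]
contact_force: [-0.1, 0.1, 0.1]
grip_width: 0.0661
gripper_force: 0.0
```

```bash
python3 go.py -60 10 62 58 0; python3 - <<'E'
from h import *
p,d=r.grab_frame("scene");cv2.imwrite("pics/s1.png",cv2.resize(p[120:320,150:400],None,fx=3,fy=3,interpolation=2))
E
```

```text
row [0.0083 0.0059 0.0503] [-0.026 -0.016 -0.006]
now tip stand [-92.1   2.1 101.2] a 59.5 zs [ 0.508  0.016 -0.861] F_s [-0.2  0.1  0.1] w 0.0661 gf 0.0 t 1.4
q [ 0.9   0.37 -0.17  2.26 -1.37  0.17  1.75]
```

View pics/s1.png

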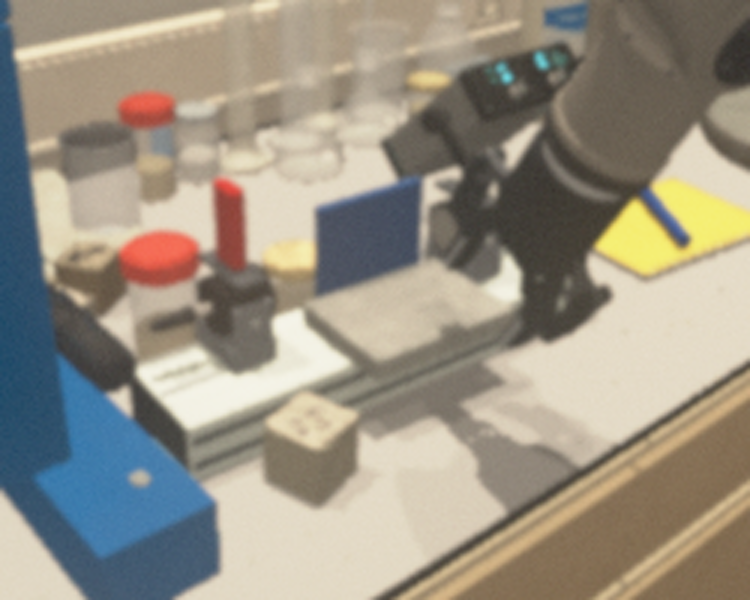

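```bash
python3 - <<'E'
from h import *
t=np.radians(-18.92);S=np.array([[np.cos(t),-np.sin(t),0],[np.sin(t),np.cos(t),0],[0,0,1]])
c=r.camera_info("scene");K=c["camera_matrix"]
for p in [(-92,2,101),(-74,10,70),(-74,80,70),(-74,-60,70),(31,80,70),(-40,225,50),(40,55,145),(29.5,142,195)]:
    X=np.array([.5091,-.4154,0])+S@(np.array(p)/1e3);q=c["R"]@X+c["t"];s=q[:2]/q[2];s*=1+c["k1"]*(s@s)
    u=K[:2,:2]@s+K[:2,2];print(p,u.round(1),((u-[150,120])*3).round())
E
```

```text
(-92, 2, 101) [308.8 222. ] [476. 306.]
(-74, 10, 70) [300.2 231.3] [451. 334.]
(-74, 80, 70) [276.4 240.9] [379. 363.]
(-74, -60, 70) [322.  222.4] [516. 307.]
(31, 80, 70) [250.4 221.4] [301. 304.]
(-40, 225, 50) [212.3 263.3] [187. 430.]
(40, 55, 145) [256.4 190. ] [319. 210.]
(29.5, 142, 195) [226.6 181. ] [230. 183.]
```

```bash
python3 - <<'E'
from h import *
from scipy.spatial.transform import Rotation as Ro
p,d=r.grab_frame("scene");c=r.camera_info("scene");K=c["camera_matrix"]
o=r.get_obs();C=Ro.from_rotvec(o["orientation"]).as_matrix();T=o["tcp_pos"];print(T,C.round(2))
def pj(X):
    q=c["R"]@X+c["t"];s=q[:2]/q[2];s=s*(1+c["k1"]*(s@s));u=K[:2,:2]@s+K[:2,2];return tuple(int(v) for v in ((u-[260,120])*5).round()),q[2]
im=cv2.resize(p[120:240,260:410],None,fx=5,fy=5,interpolation=2)
for v,col in(((.05,0,0),(0,0,255)),((0,.05,0),(0,255,0)),((0,0,.07),(255,0,0))):cv2.line(im,pj(T)[0],pj(T+C@np.array(v))[0],col,2)
cv2.imwrite("pics/s2.png",im);print(pj(T))
W=cloud("scene",d)
for u,v in [(327,232),(332,225),(348,218),(330,200)]:print((u,v),W[v,u].round(3))
E
```

```text
[ 0.38838853 -0.37348002  0.16244992] [[ 0.32  0.81  0.49]
 [ 0.95 -0.28 -0.15]
 [ 0.02  0.51 -0.86]]
((312, 419), np.float64(0.7384490562755495))
(327, 232) [ 0.373 -0.375  0.097]
(332, 225) [ 0.357 -0.36   0.128]
(348, 218) [ 0.319 -0.346  0.164]
(330, 200) [ 0.364 -0.354  0.187]
```

View pics/s2.png

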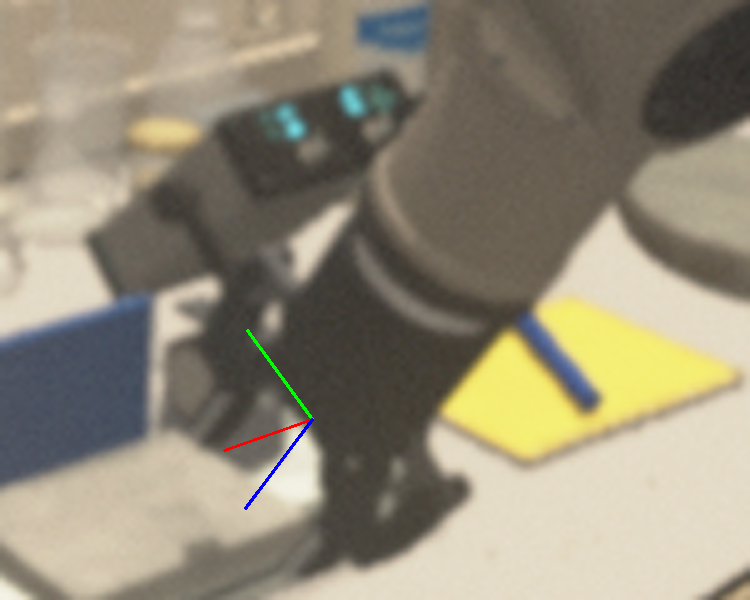

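The blurred crop shows the slab at lower left. The upper finger ends near (210,440) and the lower finger near (315,565). Their midpoint agrees with the projected tool axis at (246,508), so the calibration holds.

```bash
python3 go.py -88 8 63 60 0
```

```text
row [ 0.0069 -0.0157  0.036 ] [ 0.01  -0.015 -0.005]
now tip stand [-92.2   1.5 102.2] a 59.4 zs [ 0.509  0.015 -0.861] F_s [0.3 0.1 0.3] w 0.0658 gf 0.0 t 1.5
q [ 0.9   0.37 -0.17  2.26 -1.37  0.17  1.75]
```

In the tool's units: 0.036 m is 7.2, -0.016 m is -3.2, -0.015 rad is -0.3.

drive_effector([
  [1.4, -3.2, 7.2, 0.2, -0.3, 0],
  [1.4, -3.2, 7.2, 0.2, -0.3, 0],
  [1.4, -3.2, 7.2, 0.2, -0.3, 0],
])

```text
clock: 1.8
tcp_pos: [0.3981, -0.3773, 0.1402]
orientation: [2.208, 1.58, 0.421]
contact_force: [-0.4, -0.6, 1.5]
grip_width: 0.0663
gripper_force: 0.0
```

```bash
python3 go.py -37 8 63 60 0
```

```text
row [0.0074 0.0319 0.0363] [-0.026 -0.017 -0.003]
now tip stand [-83.9   1.2  78.7] a 61.4 zs [ 0.478  0.017 -0.878] F_s [-0.2 -0.6  1.5] w 0.0663 gf 0.0 t 1.8
q [ 0.83  0.42 -0.11  2.24 -1.37  0.17  1.74]
```

drive_effector([
  [1.4, -1.6, 2.8, 0, -0.34, 0],
  [1.4, -1.6, 2.8, 0, -0.34, 0],
  [1.4, -1.6, 2.8, 0, -0.34, 0],
])

```text
clock: 2.1
tcp_pos: [0.4019, -0.3763, 0.1344]
orientation: [2.218, 1.585, 0.401]
contact_force: [0.6, 0.3, 0.5]
grip_width: 0.0658
gripper_force: 0.0
```

```bash
python3 go.py -37 8 63 60 0
```

```text
row [0.0055 0.0323 0.0291] [-0.041 -0.01  -0.002]
now tip stand [-81.6   2.9  72.4] a 62.3 zs [ 0.464  0.01  -0.886] F_s [0.4 0.4 0.5] w 0.0658 gf 0.0 t 2.1
q [ 0.77  0.43 -0.06  2.23 -1.37  0.17  1.72]
```

```bash
python3 go.py -65 6 61 64 0 67
```

```text
row [0.0036 0.0113 0.0208] [ 0.029 -0.01  -0.002]
now tip stand [-83.    2.9  75. ] a 62.3 zs [ 0.464  0.01  -0.886] F_s [0.4 0.4 0.5] w 0.0658 gf 0.0 t 2.1
q [ 0.77  0.43 -0.06  2.23 -1.37  0.17  1.72]
```

drive_effector([
  [0.6, 2, 4, 0.6, -0.2, 0],
  [0.6, 2, 4, 0.6, -0.2, 0],
  [0.6, 2, 4, 0.6, -0.2, 0],
], aperture=0.075)

```text
clock: 2.4
tcp_pos: [0.4203, -0.3789, 0.1207]
orientation: [2.239, 1.598, 0.368]
contact_force: [-0.5, 0.1, 0.0]
grip_width: 0.0751
gripper_force: 0.0
```

```bash
python3 go.py -31 6 61 64 0 67
```

```text
row [0.0003 0.0321 0.0151] [-0.002 -0.    -0.001]
now tip stand [-66.6   5.7  60.5] a 64.1 zs [ 0.437  0.    -0.9  ] F_s [-0.5 -0.1  0. ] w 0.0751 gf 0.0 t 2.4
q [ 0.67  0.47  0.03  2.2  -1.31  0.18  1.63]
```

Reaches now. Insert, then compare with a picture.

drive_effector([
  [0, 3.2, 1.5, 0, 0, 0],
  [0, 6.4, 3, 0, 0, 0],
  [0, 6.4, 3, 0, 0, 0],
  [0, 6.4, 3, 0, 0, 0],
])

```text
clock: 2.8
tcp_pos: [0.4527, -0.3907, 0.1211]
orientation: [2.24, 1.596, 0.367]
contact_force: [-0.3, 1.2, 0.0]
grip_width: 0.0749
gripper_force: 0.0
```

```bash
python3 go.py -31 6 61 64 0 67;  python3 - <<'E'
from h import *
p,d=r.grab_frame("scene");cv2.imwrite("pics/s3.png",cv2.resize(p[160:260,250:375],None,fx=6,fy=6,interpolation=2))
E
```

```text
row [0.001  0.0009 0.0003] [-0.002  0.    -0.002]
now tip stand [-32.1   5.   60.8] a 64.1 zs [ 0.436 -0.    -0.9  ] F_s [-0.7  1.1  0. ] w 0.0749 gf 0.0 t 2.8
q [ 0.57  0.51  0.13  2.13 -1.23  0.22  1.51]
```

View pics/s3.png

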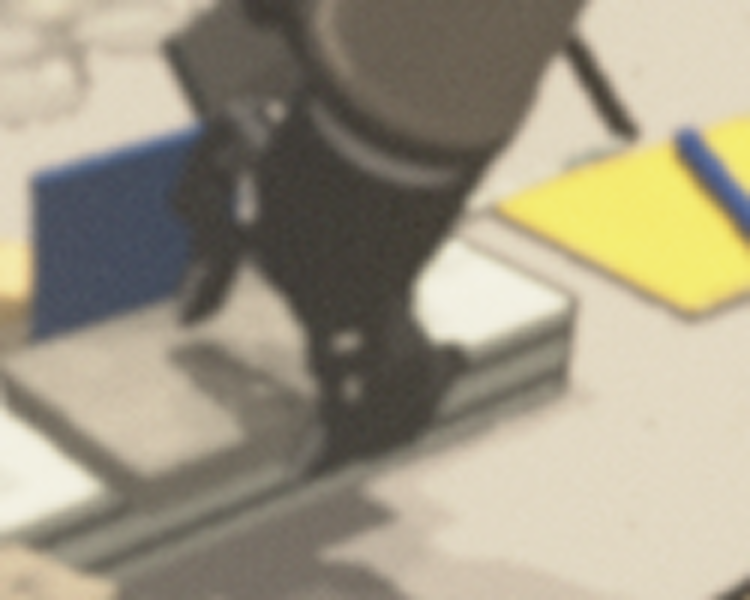

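The lower fingertip, near (320,470), is under the slab's near edge, and the upper tip, near (185,320), is above its top face. There is no contact yet. I'll insert a little deeper and start lifting.

drive_effector([
  [0, 1.6, 0.8, 0, 0, 0],
  [0, 1.6, 0.8, 0, 0, 0],
  [0, 2.6, -0.6, 0, 0, 0],
  [0, 3.6, -2.2, 0, 0, 0],
  [0, 4.6, -4, 0, 0, 0],
])

```text
clock: 3.35
tcp_pos: [0.4584, -0.3932, 0.1451]
orientation: [2.252, 1.599, 0.361]
contact_force: [-14.8, 3.1, -2.1]
grip_width: 0.075
gripper_force: 7.3
```

```bash
python3 go.py -12.5 6 110 64 0 67
```

```text
row [ 0.0016  0.0227 -0.017 ] [-0.014 -0.    -0.006]
now tip stand [-26.6   4.5  84.5] a 64.8 zs [ 0.426  0.    -0.905] F_s [-15.   -1.9  -2.1] w 0.075 gf 7.296302318572998 t 3.35
q [ 0.44  0.48  0.28  2.11 -1.11  0.3   1.36]
```

```bash
python3 - <<'E'
from h import *
p,d=r.grab_frame("scene");cv2.imwrite("pics/s4.png",cv2.resize(p[160:260,250:375],None,fx=6,fy=6,interpolation=2))
E
```

```text
(no output)
```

View pics/s4.png

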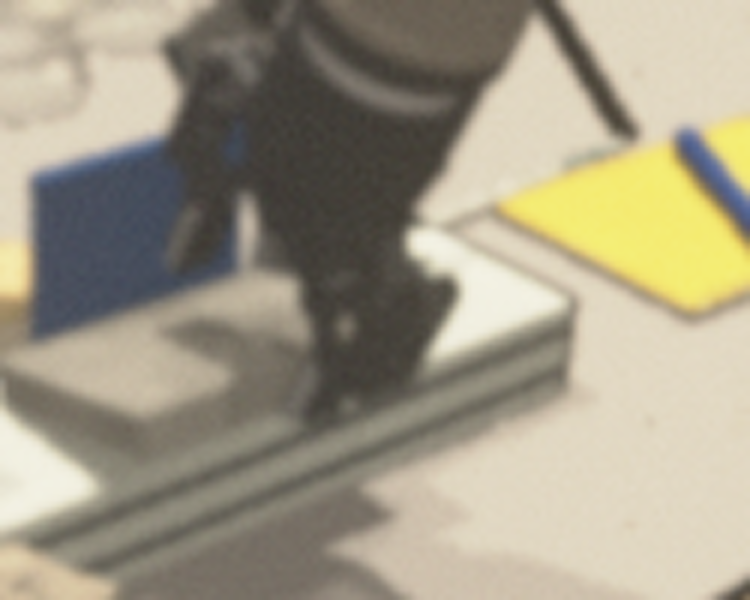

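The slab's near edge is up by about 15 mm; its left near corner is now near (145,435). The lower pad at (320,415) carries the near bottom corner, and the slab is pressed against the backrest. I'll go on upward with less forward push.

Units first: shifts go in units of 5 mm and turns go in units of 0.05 rad. So -0.0263 m is -5.26, -0.02 m is -4.

drive_effector([
  [0, 0.2, -1.4, 0, 0, 0],
  [0, 0.6, -2.6, 0, 0, 0],
  [0, 1.8, -4, 0, 0, 0],
  [0, 2.9, -5.26, 0, 0, 0],
  [0, 2.9, -5.26, 0, 0, 0],
])

```text
clock: 3.9
tcp_pos: [0.4658, -0.395, 0.1793]
orientation: [2.241, 1.598, 0.368]
contact_force: [-4.9, 0.9, 0.2]
grip_width: 0.0752
gripper_force: 2.7
```

```bash
python3 go.py -11 6 134 64 0 67;python3 - <<'E'
from h import *
for n in("scene","top"):
    p,d=r.grab_frame(n);np.save(f"pics/{n}1c.npy",p);np.save(f"pics/{n}1.npy",d)
    W=cloud(n,d);t=np.radians(-18.92);S=np.array([[np.cos(t),-np.sin(t),0],[np.sin(t),np.cos(t),0],[0,0,1]])
    Q=(W-[.5091,-.4154,0])@S*1000
    # profile of slab surface on strip y_s 50..70 (left of the gripper)
    m=(Q[...,1]>45)&(Q[...,1]<75)&(Q[...,2]>54)&(Q[...,0]<45)&(Q[...,0]>-90)
    q=Q[m];b=np.round(q[:,0]/10)*10
    print(n,[(int(k),int(np.percentile(q[b==k,2],20)),int(np.percentile(q[b==k,2],80)),int((b==k).sum())) for k in np.unique(b)])
E
```

```text
row [ 0.0008  0.013  -0.0103] [-0.003 -0.    -0.002]
now tip stand [-18.4   5.3 119. ] a 64.2 zs [ 0.436  0.    -0.9  ] F_s [-5.  -0.7  0.2] w 0.0752 gf 2.6761116832494736 t 3.9
q [ 0.35  0.44  0.38  2.09 -1.01  0.36  1.24]
scene [(-50, 113, 122, 82), (-40, 124, 125, 13), (20, 54, 54, 1), (40, 83, 131, 98)]
top [(-60, 110, 113, 11), (-50, 116, 124, 60), (-40, 119, 123, 69), (-30, 113, 117, 70), (-20, 106, 110, 66), (-10, 99, 103, 64), (0, 92, 96, 64), (10, 85, 89, 61), (20, 1031, 1031, 808), (30, 71, 76, 59), (40, 67, 145, 45)]
```

```bash
cat > prof.py <<'E'
from h import *
p,d=r.grab_frame("top");W=cloud("top",d);t=np.radians(-18.92);S=np.array([[np.cos(t),-np.sin(t),0],[np.sin(t),np.cos(t),0],[0,0,1]])
Q=(W-[.5091,-.4154,0])@S*1000
for lo,hi in((45,75),(-55,-40)):
    m=(Q[...,1]>lo)&(Q[...,1]<hi)&(Q[...,2]>54)&(Q[...,2]<180)&(Q[...,0]<42)&(Q[...,0]>-90)
    q=Q[m];b=np.round(q[:,0]/6)*6
    print([(int(k),int(np.median(q[b==k,2])),int((b==k).sum())) for k in np.unique(b)])
m=(Q[...,2]>100)&(Q[...,2]<170)&(Q[...,0]<36)&(Q[...,0]>-60)&(Q[...,1]>50)&(Q[...,1]<110)
if m.any(): print("left end y",np.percentile(Q[m][:,1],[50,95,99]).round(1))
E
```

drive_effector([
  [0, 1.4, -0.9, 0, 0, 0],
  [0, 2.88, -1.76, 0, 0, 0],
  [0, 4.5, -2.32, 0, 0, 0],
  [0, 6.02, -2.86, 0, 0, 0],
  [0, 6.02, -2.86, 0, 0, 0],
])

```text
clock: 4.5
tcp_pos: [0.4871, -0.4022, 0.2058]
orientation: [2.238, 1.597, 0.369]
contact_force: [-2.9, 0.8, 0.7]
grip_width: 0.0749
gripper_force: 1.2
```

```bash
python3 go.py 15 6 153 64 0 67; python3 prof.py
```

```text
row [ 0.0007  0.0129 -0.0019] [-0.001  0.    -0.001]
now tip stand [  4.2   5.3 145.6] a 64.0 zs [ 0.438 -0.    -0.899] F_s [-3.  -0.2  0.7] w 0.0749 gf 1.1989437171723694 t 4.5
q [ 0.27  0.43  0.47  2.04 -0.92  0.43  1.13]
[(-36, 138, 7), (-30, 140, 41), (-24, 145, 41), (-18, 146, 42), (-12, 138, 44), (-6, 130, 42), (0, 121, 42), (6, 113, 40), (12, 103, 38), (18, 95, 37), (24, 85, 35), (30, 76, 37), (36, 68, 33), (42, 80, 12)]
[(-36, 139, 5), (-30, 141, 19), (-24, 145, 21), (-18, 146, 22), (-12, 138, 21), (-6, 130, 23), (0, 121, 20), (6, 113, 21), (12, 104, 18), (18, 94, 21), (24, 86, 17), (30, 77, 20), (36, 67, 16), (42, 134, 10)]
left end y [65.6 79.8 81.2]
```

```bash
python3 go.py 18 5.3 148.5 73 0 67|head -1; python3 go.py 34 5.3 148.7 82 0 67|head -1; python3 go.py 50.5 5.3 147 90 0 67|head -1; python3 go.py 60 5.3 147 90 0 67|head -1
```

```text
row [-0.0001  0.0247  0.004 ] [ 0.156 -0.    -0.001]
row [-0.0001  0.0494  0.0133] [ 0.313 -0.    -0.001]
row [-0.      0.0722  0.0255] [ 0.452 -0.    -0.001]
row [-0.      0.0807  0.0297] [ 0.452 -0.    -0.001]
```

In the tool's units: 0.0494 m is 9.88, 0.037 m is 7.4, 0.313 rad is 6.26.

drive_effector([
  [0, 2.4, 0.4, 1.6, 0, 0],
  [0, 4.94, 0.8, 3.12, 0, 0],
  [0, 7.4, 1.7, 4.7, 0, 0],
  [0, 9.88, 2.66, 6.26, 0, 0],
  [0, 9.88, 2.66, 6.26, 0, 0],
])

```text
clock: 5.05
tcp_pos: [0.5379, -0.4177, 0.2144]
orientation: [2.459, 1.763, 0.123]
contact_force: [1.8, -0.1, -0.5]
grip_width: 0.075
gripper_force: 0.0
```

```bash
python3 go.py 50.5 5.3 147 90 0 67; python3 go.py 60 5.3 147 90 0 67|head -1; python3 prof.py
```

```text
row [-0.0019  0.0222  0.0035] [0.14  0.    0.003]
now tip stand [ 37.3   7.1 148.1] a 82.0 zs [ 0.14  0.   -0.99] F_s [ 1.7  0.5 -0.5] w 0.075 gf 0.0 t 5.05
q [ 0.09  0.63  0.71  1.74 -0.6   0.85  0.74]
row [-0.0019  0.0317  0.0049] [0.14  0.    0.003]
[(6, 155, 12), (12, 155, 22), (18, 156, 31), (24, 154, 37), (30, 119, 37), (36, 81, 32), (42, 94, 11)]
[(42, 142, 4)]
left end y [68.1 80.  81.1]
```

drive_effector([
  [0, 2.2, 0.4, 1.4, 0, 0],
  [0, 4.4, 0.7, 2.8, 0, 0],
  [0, 4.4, 0.7, 2.8, 0, 0],
  [0, 4.4, 0.7, 2.8, 0, 0],
])

```text
clock: 5.5
tcp_pos: [0.5538, -0.4257, 0.2137]
orientation: [-2.558, -1.823, -0.002]
contact_force: [-0.1, -0.3, -0.5]
grip_width: 0.0751
gripper_force: 0.0
```

```bash
python3 go.py 60 5.3 147 90 0 67;  python3 prof.py
```

```text
row [ 0.0006  0.0144 -0.0003] [ 0.    -0.001 -0.002]
now tip stand [ 45.6   4.8 146.7] a 89.9 zs [ 0.     0.001 -1.   ] F_s [-0.  -0.3 -0.5] w 0.0751 gf 0.0 t 5.5
q [ 0.09  0.72  0.74  1.61 -0.54  1.03  0.66]
[]
[]
```

```bash
python3 - <<'E'
from h import *
p,d=r.grab_frame("scene");q,_=r.grab_frame("top")
a=cv2.resize(p[140:260,200:350],(400,320));b=cv2.resize(q[165:275,200:337],(400,320))
cv2.imwrite("pics/s5.png",np.hstack([a,b]))
E
```

```text
(no output)
```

View pics/s5.png

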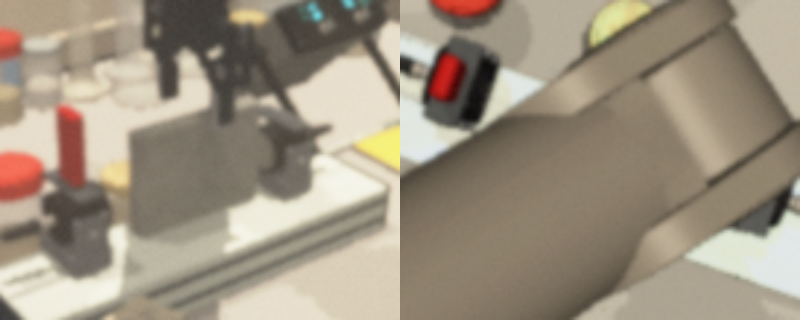

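The slab stands upright, about (130–260, 110–230) in the left half, and hides the backrest. I'll press its top gently against the backrest.

drive_effector([
  [0, 0.8, 0, 0, 0, 0],
  [0, 1.6, 0, 0, 0, 0],
  [0, 2.2, 0, 0, 0, 0],
  [0, 2.8, 0, 0, 0, 0],
  [0, 2.8, 0, 0, 0, 0],
])

```text
clock: 6.15
tcp_pos: [0.5672, -0.4299, 0.2138]
orientation: [-2.554, -1.821, 0.002]
contact_force: [-4.3, 1.7, 2.8]
grip_width: 0.0753
gripper_force: 2.2
```

```bash
python3 go.py 60 5.3 147 90 0 67
```

```text
row [ 0.0002  0.0003 -0.0002] [-0.004 -0.001 -0.002]
now tip stand [ 59.4   5.2 146.8] a 89.7 zs [-0.004  0.001 -1.   ] F_s [-4.6  0.2  2.8] w 0.0753 gf 2.1832727640867233 t 6.15
q [ 0.1   0.74  0.74  1.57 -0.55  1.06  0.65]
```

drive_effector([
  [0, -1.6, -2, 0, 0, 0],
  [0, -1.6, -10, 0, 0, 0],
  [0, -1.6, -20, 0, 0, 0],
  [0, -1.6, -20, 0, 0, 0],
])

```text
clock: 6.55
tcp_pos: [0.5618, -0.4307, 0.3228]
orientation: [2.549, 1.817, 0.005]
contact_force: [0.2, -0.5, 0.2]
grip_width: 0.075
gripper_force: 0.0
```

```bash
python3 go.py 29.5 138 245 90 90 70; python3 - <<'E'
from h import *
W=cloud("top",np.load("pics/top0.npy"));V=cloud("scene",np.load("pics/scene0.npy"))
for lo in(.03,.1,.2,.3,.4):
    for Q in(W,V):
        m=(Q[...,2]>lo)&(Q[...,0]>.3)&(Q[...,0]<.9)&(Q[...,1]>-.24)&(Q[...,2]<.8)&(Q[...,1]<.3);print(lo,m.sum(),end=' ')
        if m.any():print("y min/x min",np.percentile(Q[m][:,1],1).round(3),np.percentile(Q[m][:,0],1).round(3),"z",np.percentile(Q[m][:,2],99).round(3))
E
```

```text
row [ 0.1354 -0.0257  0.007 ] [ 0.012 -0.006  1.569]
now tip stand [ 55.6   2.3 252.8] a 89.3 zs [ 0.011 -0.004 -1.   ] F_s [ 0.3 -0.4  0.2] w 0.075 gf 0.0 t 6.55
q [ 0.06  0.63  0.81  1.49 -0.47  1.21  0.61]
0.03 39458 y min/x min -0.233 0.471 z 0.442
0.03 41685 y min/x min -0.226 0.455 z 0.532
0.1 34411 y min/x min -0.22 0.541 z 0.449
0.1 36941 y min/x min -0.123 0.539 z 0.535
0.2 29144 y min/x min -0.174 0.545 z 0.454
0.2 27486 y min/x min -0.116 0.54 z 0.541
0.3 25312 y min/x min -0.171 0.548 z 0.459
0.3 16550 y min/x min -0.128 0.54 z 0.547
0.4 1629 y min/x min -0.023 0.706 z 0.488
0.4 2405 y min/x min -0.022 0.705 z 0.556
```

In the tool's units: 0.08 m is 16, 0.07 m is 14, 0.75 rad is 15.

drive_effector([
  [6, -2, 0, 0, 0, 3],
  [10, -5.2, 0, 0.2, 0, 6],
  [14, -5.2, 0, 0.2, 0, 9],
  [16, -5.2, 0, 0.2, 0, 12],
  [16, -5.2, 0, 0.2, 0, 15],
], aperture=0.05)

```text
clock: 7.05
tcp_pos: [0.5634, -0.3414, 0.3148]
orientation: [-3.04, -0.754, 0.006]
contact_force: [-0.3, 0.1, -0.4]
grip_width: 0.0502
gripper_force: 0.0
```

```bash
python3 go.py 29.5 138 245 90 90 70
```

```text
row [ 0.0382 -0.033   0.0001] [-0.009  0.006  0.817]
now tip stand [ 26.8  88.  244.8] a 89.4 zs [-0.009  0.006 -1.   ] F_s [-0.3  0.  -0.4] w 0.0502 gf 0.0 t 7.05
q [-0.2   0.64  1.02  1.62 -0.58  1.22 -0.14]
```

```bash
python3 prof.py
```

```text
[]
[(-36, 55, 1), (-24, 54, 1), (-18, 55, 1), (-12, 54, 2), (18, 153, 4), (24, 154, 21), (30, 156, 21), (36, 156, 23), (42, 150, 8)]
```

drive_effector([
  [2, -1.2, 0, 0, 0, 3],
  [4, -2.6, 0, 0, 0, 6],
  [6, -4, 0, 0, 0, 9],
  [7.6, -6.6, 0, 0, 0, 12],
  [7.6, -6.6, 0, 0, 0, 15],
])

```text
clock: 7.6
tcp_pos: [0.5811, -0.2948, 0.3147]
orientation: [-3.108, 0.408, 0.013]
contact_force: [0.2, 0.1, 0.6]
grip_width: 0.0502
gripper_force: 0.0
```

```bash
python3 go.py 29.5 138 245 90 90 70
```

```text
row [ 0.0006 -0.0005 -0.0003] [-0.006  0.009  0.069]
now tip stand [ 28.3 137.8 244.7] a 89.4 zs [-0.01   0.005 -1.   ] F_s [0.2 0.1 0.6] w 0.0502 gf 0.0 t 7.6
q [-0.36  0.74  1.21  1.65 -0.72  1.29 -0.84]
```

drive_effector([
  [0, 0, 4, 0, 0.2, 1.4],
  [0, 0, 9, 0, 0.2, 1.4],
  [0, 0, 13, 0, 0.2, 1.4],
  [0, 0, 16, 0, 0.2, 1.4],
  [0, 0, 16, 0, 0.2, 1.4],
])

```text
clock: 8.1
tcp_pos: [0.5788, -0.2954, 0.2329]
orientation: [-3.093, 0.514, 0.003]
contact_force: [-0.4, -0.1, 1.4]
grip_width: 0.05
gripper_force: 0.0
```

```bash
python3 go.py 29.5 116 165 90 90 70;python3 - <<'E'
from h import *
p,d=r.grab_frame("scene")
cv2.imwrite("pics/s6.png",cv2.resize(p[120:260,180:350],(680,560)))
E
```

```text
row [ 0.0024  0.0201 -0.0023] [-0.005  0.003  0.001]
now tip stand [ 26.9 136.5 162.9] a 89.7 zs [-0.003  0.005 -1.   ] F_s [-0.3 -0.2  1.4] w 0.05 gf 0.0 t 8.1
q [-0.33  0.82  1.15  1.73 -0.82  1.16 -0.84]
```

View pics/s6.png

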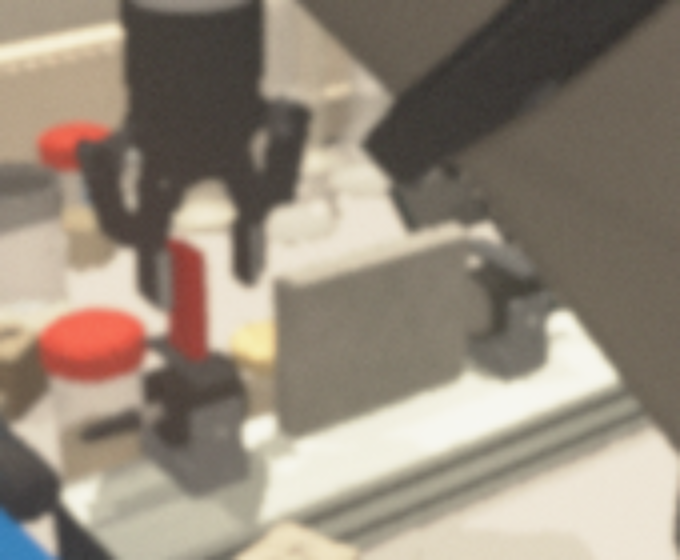

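The fingers straddle the red handle, at about (185,300), and the slab stands flat against the backrest at (280–470, 240–430). I'll push the carriage along now.

drive_effector([
  [0.4, 1.6, -0.6, 0, 0, 0],
  [0.4, 3.2, -0.6, 0, 0, 0],
  [0.4, 5, -0.6, 0, 0, 0],
  [0.4, 6.8, -0.6, 0, 0, 0],
  [0.4, 8.6, -0.6, 0, 0, 0],
])

```text
clock: 8.65
tcp_pos: [0.5673, -0.3382, 0.2377]
orientation: [-3.094, 0.516, -0.002]
contact_force: [2.4, 2.4, 1.9]
grip_width: 0.0502
gripper_force: 1.4
```

```bash
python3 go.py 29.5 69 165 90 90 70
```

```text
row [-0.0005  0.0229  0.0026] [-0.005 -0.    -0.001]
now tip stand [ 30.1  92.3 167.7] a 89.7 zs [ 0.     0.005 -1.   ] F_s [1.5 3.1 1.9] w 0.0502 gf 1.361958123743534 t 8.65
q [-0.25  0.82  1.14  1.7  -0.81  1.17 -0.78]
```

drive_effector([
  [0, 1.2, 0, 0, 0, 0],
  [0, 2.2, 0, 0, 0, 0],
  [0, 3, 0, 0, 0, 0],
  [0, 3.6, 0, 0, 0, 0],
  [0, 3.6, 0, 0, 0, 0],
])

```text
clock: 9.15
tcp_pos: [0.5623, -0.3528, 0.2374]
orientation: [-3.09, 0.513, -0.0]
contact_force: [1.6, 9.4, 6.9]
grip_width: 0.0506
gripper_force: 4.3
```

```bash
python3 go.py 29.5 69 165 90 90 70
```

```text
row [-0.0005  0.0075  0.0023] [-0.009  0.001  0.001]
now tip stand [ 29.9  77.1 167.4] a 89.5 zs [-0.001  0.009 -1.   ] F_s [-1.6  9.4  6.9] w 0.0506 gf 4.34394434094429 t 9.15
q [-0.22  0.82  1.13  1.69 -0.81  1.18 -0.76]
```

drive_effector([
  [0, 0.6, 0, 0, 0, 0],
  [0, 1.2, 0, 0, 0, 0],
  [0, 1.2, 0, 0, 0, 0],
])

```text
clock: 9.45
tcp_pos: [0.5623, -0.3535, 0.237]
orientation: [-3.081, 0.504, 0.001]
contact_force: [1.1, 23.9, 15.7]
grip_width: 0.0498
gripper_force: 11.8
```

```bash
python3 go.py 29.5 69 165 90 90 70
```

```text
row [-0.0008  0.0069  0.0019] [-0.019  0.004  0.006]
now tip stand [ 30.   77.2 167. ] a 88.9 zs [-0.004  0.019 -1.   ] F_s [-6.7 22.9 15.7] w 0.0498 gf 11.767061948776245 t 9.45
q [-0.21  0.82  1.13  1.69 -0.82  1.19 -0.75]
```

```bash
cat > chk.py <<'E'
from h import *
t=np.radians(-18.92);S=np.array([[np.cos(t),-np.sin(t),0],[np.sin(t),np.cos(t),0],[0,0,1]]);O=np.array([.5091,-.4154,0])
import sys
def pt(n,u,z): return ((plane(n,u,z)-O)@S*1000).round(1)
for n in("top","scene"):
    p,d=r.grab_frame(n);Q=(cloud(n,d)-O)@S*1000;hsv=cv2.cvtColor(p,cv2.COLOR_BGR2HSV)
    m=(hsv[...,1]>130)&((hsv[...,0]<8)|(hsv[...,0]>172))&(abs(Q[...,0]-30)<35)&(abs(Q[...,1]-110)<60)&(Q[...,2]>135)
    print(n,"red",m.sum(),np.median(Q[m],0).round(1) if m.any() else"", np.percentile(Q[m],[3,97],0).round(1).tolist() if m.any() else "")
    # slab: grey, x 15..45
    if n=="scene":
        m=(abs(Q[...,0]-20)<6)&(Q[...,2]>60)&(Q[...,2]<150)&(abs(Q[...,1])<95)
        for lo in range(60,150,15):
            k=m&(abs(Q[...,2]-lo-7)<7);print(lo,"slab y",np.percentile(Q[k][:,1],[1,5,95,99]).round(1),"x",np.median(Q[k][:,0]).round(1))
    else:
        m=(abs(Q[...,2]-155)<5)&(abs(Q[...,0]-30)<14)&(abs(Q[...,1])<95);print(m.sum(),"top y",np.percentile(Q[m][:,1],[1,5,95,99]).round(1) if m.any() else "")
E
python3 chk.py; python3 - <<'E'
import numpy as np,cv2
from h import *
t=np.radians(-18.92);S=np.array([[np.cos(t),-np.sin(t),0],[np.sin(t),np.cos(t),0],[0,0,1]]);O=np.array([.5091,-.4154,0])
for n in("top","scene"):
    p=np.load(f"pics/{n}0c.npy");Q=(cloud(n,np.load(f"pics/{n}0.npy"))-O)@S*1000;hsv=cv2.cvtColor(p,cv2.COLOR_BGR2HSV)
    m=(hsv[...,1]>130)&((hsv[...,0]<8)|(hsv[...,0]>172))&(abs(Q[...,0]-30)<35)&(abs(Q[...,1]-110)<60)&(Q[...,2]>135)
    print("start",n,m.sum(),np.median(Q[m],0).round(1),np.percentile(Q[m],[3,97],0).round(1).tolist())
E
```

```text
top red 18 [ 59.  108.7 528. ] [[52.1, 102.6, 520.9], [63.8, 115.6, 537.8]]
271 top y [-68.8 -66.4 -15.4 -11.8]
scene red 116 [ 18.6  98.2 156.9] [[14.2, 94.4, 137.2], [35.8, 101.0, 192.0]]
60 slab y [-87.2 -78.5  54.7  60.5] x 22.8
75 slab y [-71.6 -69.3  53.6  57.9] x 22.7
90 slab y [-70.7 -69.4  53.5  57.6] x 22.6
105 slab y [-92.  -82.7  61.1  75.4] x 22.3
120 slab y [-88.  -77.4  68.6  90.8] x 22.5
135 slab y [-65.6 -58.6  72.7  93. ] x 22.2
start top 150 [ 29.7 141.7 193.6] [[15.4, 137.7, 144.6], [44.3, 150.7, 198.1]]
start scene 185 [ 22.  148.4 168.7] [[14.6, 144.1, 137.0], [37.2, 150.1, 196.1]]
```

```bash
python3 - <<'E'
from h import *
p,d=r.grab_frame("scene")
cv2.imwrite("pics/s7.png",cv2.resize(p[165:255,200:335],(780,520),interpolation=2))
E
```

```text
(no output)
```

View pics/s7.png

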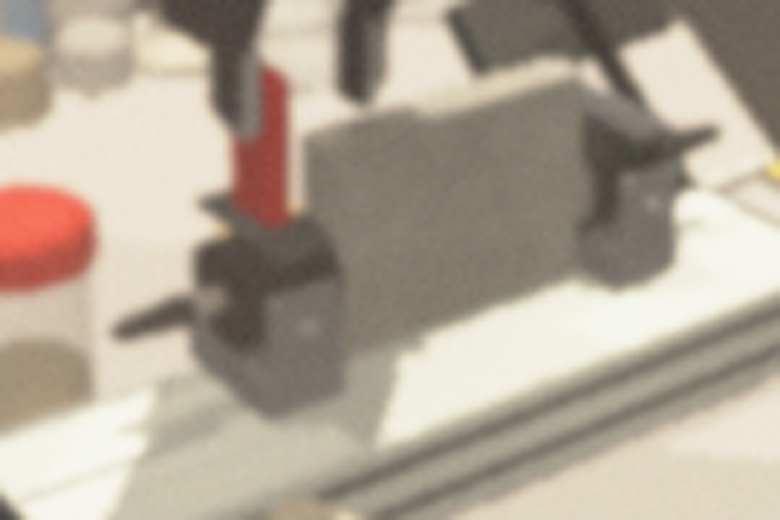

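Both transducers look closed up on the slab, whose top edge runs from (308,135) to (582,75). The clamp hides the left contact. I'll check by casting rays.

```bash
python3 - <<'E'
from h import *
t=np.radians(-18.92);S=np.array([[np.cos(t),-np.sin(t),0],[np.sin(t),np.cos(t),0],[0,0,1]]);O=np.array([.5091,-.4154,0])
f=lambda u:[200+u[0]/780*135,165+u[1]/520*90]
for u in [(306,137),(308,135),(583,85),(583,80)]: print(u,((plane("scene",[f(u)],.155)-O)@S*1000).round(1))
p,d=r.grab_frame("top");Q=(cloud("top",d)-O)@S*1000
m=(abs(Q[...,2]-155)<5)&(abs(Q[...,0]-30)<14)&(Q[...,1]>-95)&(Q[...,1]<-20)
print(np.percentile(Q[m][:,1],[0,1,3]).round(1))
E
```

```text
(306, 137) [[ 33.3  69.5 155. ]]
(308, 135) [[ 34.4  67.7 155. ]]
(583, 85) [[  7.6 -58.  155. ]]
(583, 80) [[ 11.7 -61.6 155. ]]
[-69.2 -69.  -67.9]
```

drive_effector([
  [0, 0.4, 0, 0, 0, 0],
  [0, 0.8, 0, 0, 0, 0],
  [0, 0.8, 0, 0, 0, 0],
  [0, 0.8, 0, 0, 0, 0],
])

```text
clock: 10.05
tcp_pos: [0.5624, -0.3539, 0.2368]
orientation: [-3.075, 0.499, 0.002]
contact_force: [2.3, 33.9, 20.7]
grip_width: 0.0499
gripper_force: 16.5
```

```bash
python3 go.py 29.5 69 165 90 90 70
```

```text
row [-0.001   0.0065  0.0017] [-0.026  0.006  0.009]
now tip stand [ 30.1  77.2 166.9] a 88.5 zs [-0.006  0.025 -1.   ] F_s [-8.8 32.8 20.7] w 0.0499 gf 16.491483449935913 t 10.05
q [-0.21  0.82  1.12  1.68 -0.82  1.19 -0.75]
```

In the tool's units: -0.014 m is -2.8, -0.012 m is -2.4.

drive_effector([
  [0, -1.2, 0, 0, 0, 0],
  [0, -2.8, 0, 0, 0, 0],
  [0, -2.8, -2.4, 0, 0, 0],
  [0, -2.8, -2.4, 0, 0, 0],
])

```text
clock: 10.45
tcp_pos: [0.5623, -0.3523, 0.251]
orientation: [-3.096, 0.519, -0.003]
contact_force: [0.4, 1.0, 1.1]
grip_width: 0.0499
gripper_force: 1.1
```

```bash
python3 go.py 29.5 69 165 90 90 70
```

```text
row [-0.0004  0.008   0.016 ] [-0.002 -0.001 -0.002]
now tip stand [ 30.   77.1 181. ] a 89.8 zs [ 0.001  0.002 -1.   ] F_s [0.  1.  1.1] w 0.0499 gf 1.116241067647934 t 10.45
q [-0.23  0.81  1.15  1.68 -0.8   1.19 -0.78]
```

drive_effector([
  [0, 0.8, 0, 0, 0, 0],
  [0, 1.6, 0, 0, 0, 0],
  [0, 2.4, 0, 0, 0, 0],
  [0, 2.8, 0, 0, 0, 0],
  [0, 2.8, 0, 0, 0, 0],
])

```text
clock: 10.95
tcp_pos: [0.5626, -0.3545, 0.2494]
orientation: [-3.075, 0.5, 0.0]
contact_force: [1.0, 33.3, 23.0]
grip_width: 0.05
gripper_force: 16.5
```

```bash
python3 go.py 29.5 69 165 90 90 70; python3 chk.py
```

```text
row [-0.0013  0.0063  0.0142] [-0.026  0.004  0.008]
now tip stand [ 30.5  76.8 179.4] a 88.5 zs [-0.005  0.026 -1.   ] F_s [-9.9 31.8 23. ] w 0.05 gf 16.454529762268066 t 10.95
q [-0.21  0.81  1.14  1.67 -0.81  1.21 -0.76]
top red 17 [ 58.9 107.1 539.2] [[51.7, 99.4, 533.7], [64.6, 114.0, 543.7]]
247 top y [-68.9 -66.7 -20.1 -16.7]
scene red 138 [ 19.4  99.  159.9] [[14.7, 94.5, 136.2], [35.1, 100.8, 191.4]]
60 slab y [-86.5 -75.9  54.7  60.1] x 22.9
75 slab y [-71.8 -68.9  53.6  57.7] x 22.8
90 slab y [-70.6 -68.7  55.1  57.5] x 22.5
105 slab y [-90.7 -84.1  59.7  68.9] x 22.1
120 slab y [-90.8 -84.3  68.2  92.4] x 22.4
135 slab y [-66.  -60.3  89.2  94.3] x 22.4
```

In the tool's units: -0.1 m is -20, -0.07 m is -14.

drive_effector([
  [0, -2.4, 0, 0, 0, 0],
  [0, -5.2, 0, 0, 0, 0],
  [0, -5.2, -6, 0, 0, 0],
  [0, -5.2, -14, 0, 0, 0],
  [0, -5.2, -20, 0, 0, 0],
])

```text
clock: 11.55
tcp_pos: [0.5659, -0.3409, 0.3511]
orientation: [-3.096, 0.52, -0.001]
contact_force: [0.3, 0.5, -0.0]
grip_width: 0.0499
gripper_force: 0.0
```

drive_effector([
  [-8, -2, 0, 0, 0, 0],
  [-16, -2, 0, 0, 0, 0],
  [-24, -2, 0, 0, 0, 0],
  [-24, -2, 0, 0, 0, 0],
])

```text
clock: 11.95
tcp_pos: [0.4505, -0.2914, 0.3485]
orientation: [-3.09, 0.526, 0.003]
contact_force: [0.1, 0.2, 1.7]
grip_width: 0.0499
gripper_force: 0.0
```

```bash
python3 chk.py; python3 prof.py
```

```text
top red 123 [ 29.7  94.  194.4] [[16.0, 88.4, 151.4], [43.9, 101.5, 197.9]]
666 top y [-67.9 -62.1  63.7  69.5]
scene red 181 [ 21.9  99.1 169.3] [[14.7, 94.5, 136.9], [37.7, 100.8, 195.7]]
60 slab y [-86.4 -77.2  55.1  60.3] x 22.7
75 slab y [-71.9 -69.5  54.   58. ] x 22.6
90 slab y [-70.1 -68.9  52.2  58.4] x 22.4
105 slab y [-89.3 -81.6  61.3  76.7] x 22.2
120 slab y [-91.9 -84.2  74.1  92.2] x 22.2
135 slab y [-66.4 -60.9  68.1  91.8] x 22.4
[(-30, 54, 2), (-6, 54, 1), (6, 100, 4), (12, 109, 9), (18, 117, 15), (24, 155, 41), (30, 155, 42), (36, 155, 42), (42, 152, 12)]
[(-30, 54, 1), (-12, 54, 1), (0, 55, 1), (18, 152, 4), (24, 155, 21), (30, 155, 22), (36, 154, 23), (42, 151, 8)]
left end y [ 82.2 107.3 109.3]
```

```bash
python3 - <<'E'
from h import *
t=np.radians(-18.92);S=np.array([[np.cos(t),-np.sin(t),0],[np.sin(t),np.cos(t),0],[0,0,1]]);O=np.array([.5091,-.4154,0])
p,d=r.grab_frame("top")
for nm,dd in(("start",np.load("pics/top0.npy")),("now",d)):
    Q=(cloud("top",dd)-O)@S*1000
    m=(Q[...,2]>95)&(Q[...,2]<125)&(Q[...,0]>5)&(Q[...,0]<(19 if nm=="now" else 50))
    k=m&(Q[...,1]>20)&(Q[...,1]<150);print(nm,"moving",np.sort(Q[k][:,1])[:6].round(1))
    k=m&(Q[...,1]<-40)&(Q[...,1]>-110);print("fixed",np.sort(Q[k][:,1])[-6:].round(1))
E
```

```text
start moving [ 23.7  37.1  43.9  48.7  50.8 119.5]
fixed [-69.1 -69.1 -69.1 -69.1 -68.9 -45.9]
now moving [70.2 70.2 70.7 70.7 71.3 71.4]
fixed [-69.8 -69.5 -69.4 -69.4 -69.1 -69.1]
```

```bash
python3 -c "
from bench import r
print(r.hand_in())"
```

```text
the job is handed in; nothing more can be done
None
```

I handed the job in; no verdict came back. The slab stands upright against the backrest, and its ends touch both transducers: I measured the fixed face at y ≈ -69 mm and the moving face at y ≈ 70 mm, so the carriage is at about 0.055. The arm never went near the cube, jar or pot, though I did not re-measure where they stand.

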